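# Draw the flush bolt, open the second leaf and put the setting bar away

## Task

The steel setting bar belongs in the cradle of the two-leaf chest, whose right leaf stands open and stays so. First draw the shut left leaf's flush bolt fully back, then swing that leaf up and over to its stop. After that pull the bar out of its guard by the projecting end, set it down flat on the worktop clear of the guard and let go, then take it again at its middle and lower it gently, level and upright, onto the cradle's floor, each end between a pair of cheeks; leave the other things on the bench where they are.

Things in the scene. Friction and masses are not known exactly. Their poses are not given: they have to be found in the camera images.
- chest: grey fixed steel chest, 156 x 234 mm (x, y). Origin: centre of its underside; x from front to back, y to its left, z up. Front wall (x -81 to -65 mm) and back wall (x 65 to 75) 100 mm high; side walls 80 mm, inner faces y +-105. Two leaves on top, each 126 (x) x 113 x 12 mm, outer faces at z 92 when shut; hinge lines along x at y +115 (left, passive) and -115 (right, active), z 92
- cradle (a point): centre of the cradle's floor, chest (0, 0, 14) mm, axes as the chest's. Channel along y between two pairs of black cheeks at y +-42 to +-92 mm, inner faces x +-15, outer +-27, bevelled tops at z about 38 above this point; no finger room beside the bar there. Between the pairs (|y| under 42) an open bay for the fingers, free to 65 mm either side in x
- leaf_passive (a joint): angle of the left leaf, rad: 0 shut, 1.95 on its open stop. Mass 0.35 kg, on friction hinges (0.32 N m): it stays at any angle where it is left. It cannot be lifted while the bolt is in. Near 1.7 rad a gripper still pointing down on the handle touches the leaf: it can be left part open and pushed over from its inner side
- passive_handle (a point): middle of the left leaf's handle: a round bar 10 mm thick, 48 mm long along the hinge line, its axis 42 mm above the leaf's outer face and 84 mm from the hinge line, on posts at both ends; a bar gripped across can turn between the pads
- passive_hinge (a point): point of the left leaf's hinge line, level with the middle of the leaf's length (handle is 36 mm farther along the chest's x)
- bolt (a joint): how far the flush bolt is drawn back, m: 0 fully thrown into the front wall, 0.026 at its stop; it slides along the chest's x and stays where it is left (about 4 N of friction). It frees the leaf at about 0.016
- bolt_knob (a point): thumb piece of the flush bolt on the left leaf: an upright steel tab 8 (x) by 24 (y) mm, top 19 mm above the leaf's outer face; this point is 12 mm above the face. Push or pull it to the chest's +x to withdraw; at the end of its travel the handle's near post stands 24 mm beyond it, 8 mm to its left
- leaf_active (a joint): angle of the right leaf, rad: stands open from the start and is to stay so; 1.95 on its stop
- guard: grey sheet-steel tunnel, fixed to the worktop, 124 mm long along its y, 43 mm wide over its walls (78 mm over the feet, 3 mm high), 54 mm high, inside 35 mm wide and 50 mm high. Origin: middle of its underside; mouth at y -62 mm, facing its -y; closed behind at y 78 mm. Tall machines stand beside: a mill left (x over 0.47, y over 0.32 m) a press right (x over 0.47, y below -0.28 m)
- bar: steel setting bar 22 mm wide (x), 180 mm long (y), 40 mm high (z), 0.45 kg. Origin: centre of its underside. It lies loose in the guard, on the worktop, its -y end projecting 43 to 58 mm from the mouth
- bar_end (a point): centre of the projecting end face of the bar, 20 mm above its underside
- jar: screw-cap jar, 61 mm across and 100 mm high, bystander; origin centre of its underside
- beaker: glass beaker, 57 mm across and 79 mm high, bystander; origin centre of its underside
- timer: flat bench timer 58 x 64 x 20 mm, bystander; origin centre of its underside
Not all that is in view belongs to the job. There is more than one size of the bar; the job needs the larger.

How it is judged (in metres and radians):
On the way, in this order (a step that is already met when the one before it is completed fails the run):
1. the flush bolt is drawn back (over 20 mm) while the left leaf is still shut (value of joint bolt above 0.02 m and value of joint leaf_passive below 0.06 rad), for 0.1 s.
2. the left leaf is swung over, past 1.8 rad (value of joint leaf_passive above 1.8 rad), for 0.2 s.
3. the bar lies on the worktop clear of the guard, flat on its underside and let go ((y of bar in the frame of guard below -0.152 m or x of bar in the frame of guard below -0.075 m or x of bar in the frame of guard above 0.075 m) and height (world z) of bar below 0.004 m and angle between bar's own z axis and vertical below 0.06 rad and contact force between bar and the fingers below 0.05 N and linear speed of bar below 0.02 m/s), for 0.2 s.
At the end, for the whole second after the job is handed in: the bar rests on the cradle's floor (within 4 mm in height, upright within 0.15 rad, along the channel within 0.12 rad, within 7 mm across and 20 mm along of the cradle's centre), at rest; both leaves are open (left over 1.8 rad, right over 1.6 rad) and the bolt is still drawn back over 20 mm (x of bar in the frame of cradle between -0.007 and 0.007 m and y of bar in the frame of cradle between -0.02 and 0.02 m and z of bar in the frame of cradle between -0.003 and 0.004 m and angle between bar's own z axis and vertical below 0.15 rad and angle between the y axis of bar and the y axis of chest, either way round below 0.12 rad and value of joint leaf_passive above 1.8 rad and value of joint leaf_active above 1.6 rad and value of joint bolt above 0.02 m and linear speed of bar below 0.02 m/s); the robot touches nothing.
It fails at once if the jar, the beaker or the timer is moved by more than 30 mm (distance of any of jar, beaker, timer from where it was at the start of the episode above 0.03 m).
It fails at once if the bar is dropped into the chest (faster than 0.5 m/s there) (horizontal distance between bar and cradle below 0.05 m and linear speed of bar above 0.5 m/s and height (world z) of bar below 0.08 m).
It also fails if it takes over 70 s, if anything falls off the work surface, if the arm or the gripper's body presses on something with over 40 N, if the wrist force passes 120 N, or if a joint passes its speed limit or range.

## Robot

A 6-joint arm with a two-finger parallel gripper is mounted at the origin on a cart in front of the work surface, level with it; the furniture and walls round the work are solid. World frame = base frame: x ahead of the robot, y to its left, z up, the work surface at z = 0. Lengths are in m, angles in degrees, forces in N, time in s.
With the tool pointing down it reaches from about 0.4 to 0.825 m from the base axis. Payload 7 kg.
Tool frame: the origin (TCP) lies on the front face of the gripper's body, between the roots of the fingers; the fingertips stand 66 mm ahead of it and the grasp point (between the pads) lies 47 mm ahead of it; z points along the fingers, y is the line along which they close (so a half turn about z gives the same grasp; the last joint's range is limited). The gripper opens to 88 mm and grips with 3 to 60 N. Pads are 19 mm wide; open, the fingers measure 130 mm over their backs; the gripper's body (78 mm by 193 mm) begins 47 mm behind the grasp point.
Start: joints at [-55.342, 20.546, 0.682, 0, -70.136, -16.507], TCP at [0.21, -0.641, 0.292] pointing down, gripper open.
Joint ranges: [-176.03, 176.03], [-82.01, 121.73], [-58.28, 71.71], [-173.87, 95.51], [-174.79, -0.11], [-173.66, 173.66]. Speed limits (degrees/s): [136.94, 136.94, 172.46, 180, 180, 180].

## Interface

Orientations are given as [roll, pitch, yaw] about the fixed x, y, z axes, in that order (R = Rz(yaw) Ry(pitch) Rx(roll)).
In Python, from plant import ctrl gives the robot as it stands.
- The arm moves only by the tool send_rows, never from a script. Its argument "deltas" is a list of rows, each a list of 2 entries, a list of its own where there are three numbers: the shift along the tool's x, y, z each as a share of 800 mm, from -1 to 1, then the turn about the tool's z as a share of 90 degrees, from -1 to 1. A call has exactly 5 rows; each row is the pose to reach, as a shift and turn from the pose commanded when the call began, along the tool's axes at that moment; what a row does not reach only later rows make up. A row lasts 1/12 s, in which the tool goes at most 41.7 mm and 7.16 degrees, less where a joint would pass 70% of its speed; a pose out of reach is approached as far as the arm can. A call with a number of a shift or a turn outside -1 to 1 is refused whole. A call with a gripper value outside its range is refused whole. "gripper" is the opening, from 0 (shut) to 1 (fully open), set as the call begins (left out, the last holds). The fingers move at their own pace and stop on an object; the grip force is fixed at half the most. Time passes only in rows, so rows that repeat a pose let the fingers close, or fill a call up. It gives the time, the measured TCP pose, the force, the opening and the grip force at its end, in the units of the state.
- ctrl.get_obs(): the state, without advancing time (a new reading comes with each control period).
- ctrl.snapshot(name): name is "scene" or "top" or "wrist"; returns a dict with "color" (420x560x3 uint8, red, green, blue), "vertical_fov" (degrees; the focal length in pixels is half the picture's height over the tangent of half this angle, whatever the lens; pixels are square), "cx", "cy" (the principal point, pixels), "rvec" (rotation vector, rad) and "tvec" (3), from world to camera coordinates, as OpenCV has them. Camera axes: x right, y down, z forward; pixel columns grow to the right and rows downward; lengths in m; the calibration is good to about 2 mm. A picture is of the moment at which its call begins. There is no depth.
- ctrl.close_job(): hands the job in; it is judged then, once.
Trained networks look in a picture, given as the dict that the camera call returned (one of the last four; its "shot" number tells which), for a name from the list of things; names that differ only in an ending like _2 or _b are one class to them, and where a whole thing is asked for, a point or a joint stands for the part that bears it (a point fixed in the world has none). Each returns a list of dicts, best first, with "conf" (0 to 1); they miss things now and then, are a little off and sometimes report something else, mostly with a low value. They report only what shows in the picture. A call takes as long as a camera call. They do not tell look-alikes from the thing itself.
- ctrl.boxes_of(picture, thing): "xy" ([column, row] as shares, 0 to 1, of the picture: columns of its width, rows of its height, amid what is visible of it).
- ctrl.cut_out(picture, thing): "pixels" (420x560 bool, what is visible of it) and "xy" ([column, row] as shares, 0 to 1, of the picture: columns of its width, rows of its height, amid what is visible of it).
The state is a dict: "clock": time; "joint_pos": joint angles; "qvel": joint speeds; "tau": joint torques, N m; "tool_pos": TCP position; "orientation": TCP orientation; "force": force on the tool from outside, world axes, zero at the start; "moment": the same for the moment, N m; "opening": finger opening in m; "gripper_force": force on a finger pad.
Only numpy, scipy, OpenCV 4.12 (cv2) and the standard library are available. Lean on these libraries where they do the work, as an engineer would, in place of code of your own. Each camera call takes 0.05 s, during which the arm holds its last target. There are 200 camera calls.

## Working session

There is one attempt and no reset: what is moved stays moved. The work goes in short steps, Python scripts to look and compute and a tool call to move; the robot and the scene stay as the last step left them, time stands still between calls to the robot, and variables do not carry over. Pictures are saved under pics/ and viewed, at most 10 in all, crops included, and the job is handed in when it is done.

Besides the shell and the picture viewer there is one more tool, called after ">>>" as name(argument=value, ...), one argument or row to a line, values as JSON. send_rows: Moves the arm, as the interface text tells. Shift numbers are shares of 800 mm and turn numbers shares of 90 degrees, none past 1 either way. Its arguments: {"type":"object","properties":{"deltas":{"type":"array","items":{"type":"array"}},"gripper":{"type":"number"}},"required":["deltas"]}

```bash
ls; mkdir -p pics; cat > h.py <<'E'
import numpy as np,cv2
from plant import ctrl
def cam(s):
    f=s["color"].shape[0]/2/np.tan(np.radians(s["vertical_fov"])/2)
    K=np.array([[f,0,s["cx"]],[0,f,s["cy"]],[0,0,1]]);R=cv2.Rodrigues(np.array(s["rvec"],float))[0]
    return K,R,np.array(s["tvec"],float).ravel()
def proj(s,P):
    K,R,t=cam(s);q=(np.atleast_2d(P)@R.T+t)@K.T;return q[:,:2]/q[:,2:]
def atz(s,uv,z):
    K,R,t=cam(s);o=-R.T@t;uv=np.atleast_2d(uv)
    d=np.c_[uv,np.ones(len(uv))]@np.linalg.inv(K).T@R
    return o+d*((z-o[2])/d[:,2])[:,None]
def save(s,n,box=None,k=1):
    im=s["color"][:,:,::-1]
    if box: im=im[box[1]:box[3],box[0]:box[2]]
    cv2.imwrite("pics/"+n+".png",cv2.resize(im,None,fx=k,fy=k,interpolation=cv2.INTER_CUBIC))
E
python3 - <<'E'
from h import *
im=[]
for n in("scene","top"):
    s=ctrl.snapshot(n);K,R,t=cam(s);print(n,K[0,0],(-R.T@t).round(3));save(s,n)
    for th in("chest","guard","bar","bar_end","bolt_knob","passive_handle","passive_hinge","jar","beaker","timer"):
        for d in ctrl.boxes_of(s,th)[:3]:
            uv=np.array(d["xy"])*[560,420];print(th,round(d["conf"],2),uv.round(1),atz(s,uv,{"bolt_knob":.104,"passive_handle":.134,"passive_hinge":.092,"bar":.04,"bar_end":.02}.get(th,0))[0].round(3))
E
```

```text
pics
scene 490.04581750300895 [-0.164  0.598  0.675]
chest 0.74 [270.5 216.2] [ 0.728 -0.166  0.   ]
chest 0.28 [368.2 236.6] [ 0.487 -0.295  0.   ]
guard 0.78 [188.1 332.7] [0.481 0.252 0.   ]
bar 0.65 [157.9 292.6] [0.58  0.258 0.04 ]
bar 0.63 [233.  313.6] [0.432 0.179 0.04 ]
bar 0.56 [389.8 218.7] [ 0.47  -0.354  0.04 ]
bar_end 0.84 [233.2 315.4] [0.447 0.168 0.02 ]
bar_end 0.74 [161.2 292.2] [0.601 0.241 0.02 ]
bolt_knob 0.43 [267.7 217.5] [ 0.59  -0.039  0.104]
passive_handle 0.78 [244.  220.4] [0.573 0.043 0.134]
passive_handle 0.57 [365.6 235.2] [ 0.365 -0.118  0.134]
passive_hinge 0.7 [243.4 214.9] [ 0.652 -0.015  0.092]
jar 0.66 [388.6 219.2] [ 0.51  -0.409  0.   ]
beaker 0.84 [366.4 238.2] [ 0.485 -0.286  0.   ]
timer 0.61 [355.  274.8] [ 0.399 -0.143 -0.   ]
top 441.5721384027643 [ 0.441 -0.051  1.289]
chest 0.89 [298.5 164.7] [ 0.664 -0.083  0.   ]
guard 0.92 [175.8 234.1] [0.456 0.274 0.   ]
bar 0.68 [206.7 235.4] [0.453 0.176 0.04 ]
bar 0.64 [188.6 174.1] [0.628 0.232 0.04 ]
bar 0.41 [271.3 173.7] [ 0.63  -0.005  0.04 ]
bar_end 0.68 [206.6 235.9] [0.452 0.18  0.02 ]
bar_end 0.59 [187.4 173.7] [0.632 0.24  0.02 ]
passive_handle 0.8 [274.  169.3] [ 0.628 -0.016  0.134]
passive_handle 0.21 [302.1 166.1] [ 0.637 -0.09   0.134]
passive_hinge 0.74 [272.5 170.2] [ 0.632 -0.01   0.092]
jar 0.72 [344.  159.7] [ 0.68  -0.217  0.   ]
jar 0.65 [384.  236.7] [ 0.454 -0.333  0.   ]
beaker 0.68 [208.7 235.9] [0.452 0.177 0.   ]
beaker 0.56 [357.3 237.6] [ 0.451 -0.255  0.   ]
timer 0.8 [313.4 255.1] [ 0.399 -0.128  0.   ]
timer 0.69 [209.5 235.2] [0.454 0.175 0.   ]
```

```bash
python3 -c "
from h import *
print(ctrl.get_obs())"
```

```text
{'clock': 1.1, 'joint_pos': array([-5.53425979e+01,  2.05470842e+01,  6.82524138e-01, -2.54378682e-03,
       -7.01358354e+01, -1.65063896e+01]), 'qvel': array([-0.12042926,  0.04493094, -0.01693127, -0.04398827, -0.05054626,
       -0.00583858]), 'tau': array([ 1.99630576e-04, -5.82402921e+01,  2.93298107e+01,  7.00234741e+00,
        1.23145341e-02, -1.44453486e-05]), 'tool_pos': array([ 0.21026039, -0.64139382,  0.29214936]), 'orientation': array([ 1.79998941e+02,  2.18146583e-03, -1.61849852e+02]), 'force': array([0.67688988, 0.30117848, 0.44764753]), 'moment': array([-0.00176645,  0.01607773, -0.02507907]), 'gripper_force': 0.0, 'opening': 0.08808628760409977}
```

View pics/scene.png

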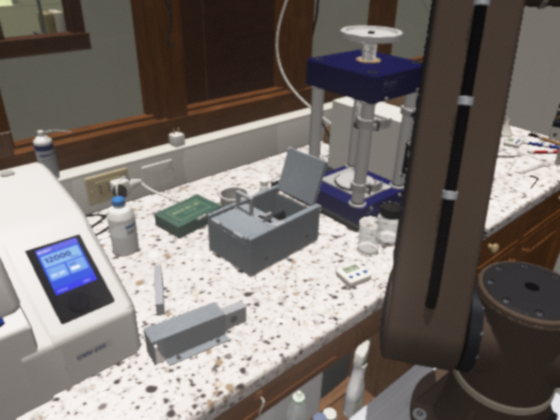

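View pics/top.png

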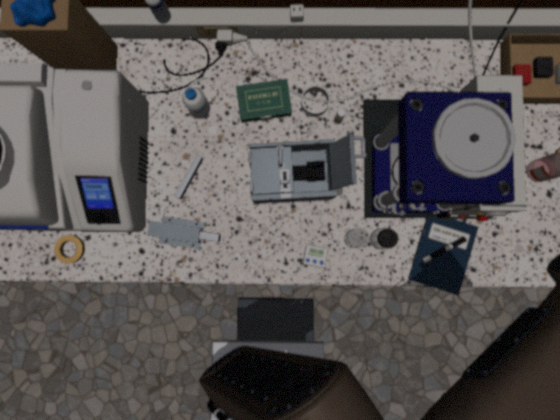

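The scene picture shows the chest near (265,225) with its right leaf open, the guard at (195,330) with the bar end projecting at (235,313), and a thin decoy bar at (159,288). In the top picture the chest is at (300,168), the guard at (180,233) and the bar end at (212,236). I'll move toward the chest by way of the free front strip.

>>> send_rows(
  deltas=[
    [[-0.03,0.04,-0.01],0],
    [[-0.06,0.08,-0.02],0],
    [[-0.09,0.12,-0.03],0],
    [[-0.12,0.16,-0.04],0],
    [[-0.15,0.2,-0.05],0],
  ],
)

```text
clock: 1.52
tool_pos: [0.2745, -0.4504, 0.3324]
orientation: [-180.0, 0.0, -161.9]
force: [1.5, 0.5, 1.0]
opening: 0.0878
gripper_force: 0.0
```

```bash
cat >> h.py <<'E'
def plan(p,yaw,start=None):
    "shares from start (xyz,yaw) (default measured) to target, and rows needed"
    if start is None:
        o=ctrl.get_obs();p0=o["tool_pos"];y0=o["orientation"][2]
    else: p0,y0=np.array(start[:3]),start[3]
    a=np.radians(y0);d=np.array(p)-p0
    s=np.array([d[0]*np.cos(a)+d[1]*np.sin(a),d[0]*np.sin(a)-d[1]*np.cos(a),-d[2]])
    t=-((yaw-y0+180)%360-180)
    print("shares",(s/.8).round(4),"turn",round(t/90,4),"rows",round(max(np.linalg.norm(s)/.0417,abs(t)/7.16),1))
E
python3 - <<'E'
from h import *
o=ctrl.get_obs();print(o["clock"],o["tool_pos"],o["orientation"])
plan([0.32,-0.33,0.33],180);plan([0.47,-0.06,.33],180,[0.32,-0.33,0.33,180])
E
```

```text
1.5167 [ 0.27449552 -0.45035424  0.33241777] [-1.79995507e+02  8.49707155e-04 -1.61878867e+02]
shares [-0.1009  0.1253  0.003 ] turn 0.2013 rows 3.1
shares [-0.1875  0.3375 -0.    ] turn 0.0 rows 7.4
```

>>> send_rows(
  deltas=[
    [[-0.025,0.03,0],0.05],
    [[-0.05,0.06,0],0.1],
    [[-0.08,0.1,0],0.16],
    [[-0.1,0.125,0],0.2],
    [[-0.1,0.125,0],0.2],
  ],
  gripper=0,
)

```text
clock: 1.93
tool_pos: [0.3201, -0.3289, 0.3329]
orientation: [-180.0, 0.1, -179.9]
force: [-0.7, -0.6, 0.0]
opening: 0.0598
gripper_force: 0.0
```

>>> send_rows(
  deltas=[
    [[-0.022,0.04,0],0],
    [[-0.044,0.08,0],0],
    [[-0.066,0.12,0],0],
    [[-0.088,0.16,0],0],
    [[-0.11,0.2,0],0],
  ],
)

```text
clock: 2.35
tool_pos: [0.4073, -0.1705, 0.3326]
orientation: [-180.0, 0.1, -179.8]
force: [1.0, -1.0, 0.3]
opening: 0.0269
gripper_force: 0.0
```

>>> send_rows(
  deltas=[
    [[-0.022,0.04,0],0],
    [[-0.044,0.08,0],0],
    [[-0.066,0.12,0],0],
    [[-0.08,0.14,0],0],
    [[-0.08,0.14,0],0],
  ],
)

```text
clock: 2.77
tool_pos: [0.4726, -0.057, 0.332]
orientation: [-180.0, 0.0, -179.6]
force: [-0.1, 0.3, 0.7]
opening: 0.0009
gripper_force: 0.0
```

```bash
python3 - <<'E'
from h import *
o=ctrl.get_obs();print(o["clock"],o["tool_pos"],o["orientation"],o["joint_pos"].round(1))
s=ctrl.snapshot("wrist");K,R,t=cam(s);print((-R.T@t).round(3),R.round(2));save(s,"w1",None,1.4)
for th in("chest","guard","bar_end","bolt_knob","passive_handle","passive_hinge"):
    for d in ctrl.boxes_of(s,th)[:2]:
        uv=np.array(d["xy"])*[560,420];print(th,round(d["conf"],2),uv.round(1),atz(s,uv,{"bolt_knob":.104,"passive_handle":.134,"passive_hinge":.092,"bar":.04,"bar_end":.02}.get(th,0))[0].round(3))
E
```

```text
2.7667 [ 0.47260065 -0.05700779  0.33201215] [-1.79999363e+02  2.03353700e-02 -1.79641674e+02] [ 1.690e+01 -1.000e-01 -1.980e+01  0.000e+00 -7.030e+01 -1.065e+02]
[ 0.398 -0.058  0.425] [[-0.01  1.    0.  ]
 [ 0.96  0.01  0.27]
 [ 0.27  0.   -0.96]]
chest 0.73 [266.5 251.2] [ 0.572 -0.075  0.   ]
guard 0.92 [520.4 175.4] [0.463 0.259 0.   ]
bar_end 0.79 [465.6 169.4] [0.453 0.174 0.02 ]
bar_end 0.63 [497.7 274.1] [0.595 0.242 0.02 ]
bolt_knob 0.71 [262.3 248.7] [ 0.527 -0.075  0.104]
passive_handle 0.58 [279.7 340.1] [ 0.617 -0.056  0.134]
passive_hinge 0.56 [277.8 342.8] [ 0.652 -0.058  0.092]
```

View pics/w1.png

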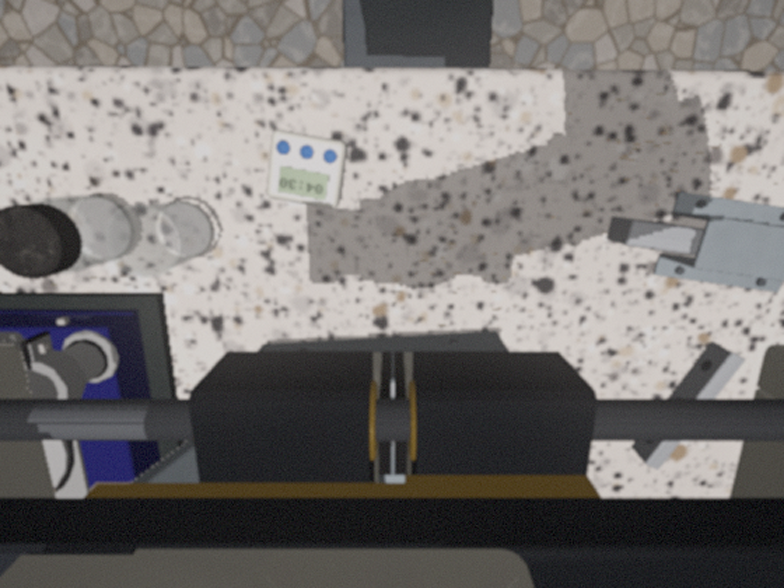

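The wrist picture shows the timer, the beaker and the guard with the bar end at about (447,163) in original pixels. The gripper hides the chest, so I'll go beyond it for the camera to look straight down on it.

>>> send_rows(
  deltas=[
    [[-0.045,0,-0.01],0],
    [[-0.09,0,-0.02],0],
    [[-0.135,0,-0.03],0],
    [[-0.18,0,-0.04],0],
    [[-0.225,0,-0.05],0],
  ],
)

```text
clock: 3.53
tool_pos: [0.6519, -0.0603, 0.3727]
orientation: [180.0, 0.0, -179.9]
force: [-0.0, 1.0, 0.2]
opening: 0.0005
gripper_force: 0.0
```

>>> send_rows(
  deltas=[
    [[-0.04,0,0],0],
    [[-0.07,0,0],0],
    [[-0.09,0,0],0],
    [[-0.09,0,0],0],
    [[-0.09,0,0],0],
  ],
)

```text
clock: 3.95
tool_pos: [0.7229, -0.0598, 0.3708]
orientation: [-180.0, -0.1, -179.9]
force: [-1.2, 0.3, 0.9]
opening: 0.0006
gripper_force: 0.0
```

```bash
python3 - <<'E'
from h import *
o=ctrl.get_obs();print(o["clock"],o["tool_pos"],o["orientation"],o["joint_pos"].round(1))
s=ctrl.snapshot("wrist");K,R,t=cam(s);print((-R.T@t).round(3));save(s,"w2",None,1.4)
import pickle;pickle.dump(s,open("w2.pkl","wb"))
for th in("chest","bolt_knob","passive_handle","passive_hinge","cradle"):
    for d in ctrl.boxes_of(s,th)[:2]:
        uv=np.array(d["xy"])*[560,420];print(th,round(d["conf"],2),uv.round(1),atz(s,uv,{"bolt_knob":.104,"passive_handle":.134,"passive_hinge":.092,"cradle":.014}.get(th,0))[0].round(3))
E
```

```text
3.95 [ 0.72286606 -0.05984966  0.37078047] [-1.79986070e+02 -1.09720383e-01 -1.79918653e+02] [  10.6   23.7   15.4   -0.   -81.8 -100.5]
[ 0.648 -0.06   0.464]
chest 0.68 [227.7 106.2] [ 0.626 -0.131  0.   ]
chest 0.19 [298.7  72.5] [ 0.584 -0.036  0.   ]
passive_handle 0.96 [328.9 104. ] [ 0.631 -0.013  0.134]
passive_hinge 0.79 [326.5 102. ] [ 0.626 -0.01   0.092]
cradle 0.71 [224.5 106.8] [ 0.628 -0.133  0.014]
```

View pics/w2.png

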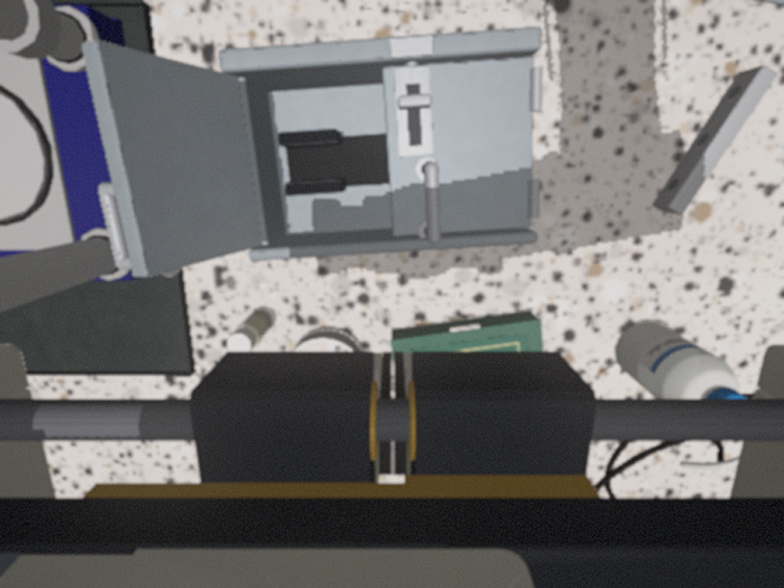

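The wrist picture shows, in displayed pixels, the chest's front wall from (222,50) to (540,28), the back wall at (252,255) to (537,238), the bolt tab at (414,101) and the handle from (430,167) to (433,236). The right leaf is open at the left. I'll fit the chest pose to these corners.

```bash
cat > fit.py <<'E'
from h import *
import pickle
from scipy.optimize import least_squares
s=pickle.load(open("w2.pkl","rb"))
L=[((222,50),(-81,-117,100)),((540,28),(-81,117,100)),((540,48),(-65,117,100)),((225,69),(-65,-117,100)),((537,243),(75,117,100)),((252,259),(75,-117,100)),((430,166),(12,31,134)),((434,237),(60,31,134))]
uv=np.array([l[0] for l in L])/1.4;P=np.array([l[1] for l in L])/1000
def W(v,P):
    c,sn=np.cos(v[2]),np.sin(v[2]);P=np.atleast_2d(P)
    return np.c_[v[0]+c*P[:,0]-sn*P[:,1],v[1]+sn*P[:,0]+c*P[:,1],P[:,2]]
r=least_squares(lambda v:(proj(s,W(v,P))-uv).ravel(),[.64,-.06,0],loss="soft_l1")
v=r.x;print(v[:2].round(4),np.degrees(v[2]).round(2));print((proj(s,W(v,P))-uv).round(1).tolist())
k=atz(s,np.array([414,101])/1.4,.111)[0];c,sn=np.cos(v[2]),np.sin(v[2]);d=k-[*v[:2],0]
print("knob world",k.round(4),"chest",(c*d[0]+sn*d[1]).round(4),(-sn*d[0]+c*d[1]).round(4))
np.save("chest.npy",v)
im=cv2.resize(s["color"][:,:,::-1],None,fx=2,fy=2,interpolation=cv2.INTER_CUBIC)
def line(a,b):
    p=(proj(s,W(v,np.array([a,b])/1000))*2).astype(int);cv2.line(im,tuple(map(int,p[0])),tuple(map(int,p[1])),(0,0,255),1)
for x in(-81,-65,65,75): line((x,-117,100),(x,117,100))
line((12,31,139),(60,31,139));line((-63,2,92),(63,2,92));line((-63,115,92),(63,115,92))
for x in(-15,15): line((x,-92,52),(x,-42,52))
cv2.imwrite("pics/ov.png",im[0:400,280:800])
E
python3 fit.py
```

```text
[ 0.6351 -0.0646] 3.61
[[-4.2, -2.7], [2.6, -2.9], [2.1, 0.7], [-3.7, 1.2], [0.6, -0.0], [-2.8, 1.0], [0.9, 1.1], [-0.2, -0.3]]
knob world [ 0.5991 -0.0445  0.111 ] chest -0.0346 0.0223
```

View pics/ov.png

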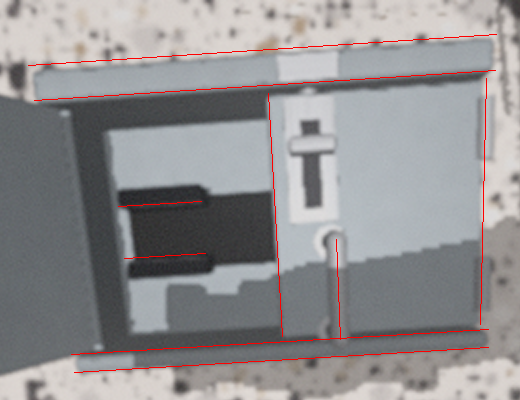

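```bash
cat >> h.py <<'E'
def cw(x,y,z=0):
    "chest mm -> world m"
    v=np.load("chest.npy");c,s=np.cos(v[2]),np.sin(v[2]);x,y=x/1e3,y/1e3
    return np.array([v[0]+c*x-s*y,v[1]+s*x+c*y,z/1e3])
E
python3 - <<'E'
from h import *
Y=-176.4
plan(cw(-58,22,230),Y)
E
```

```text
shares [0.1826 0.0165 0.179 ] turn -0.0383 rows 4.9
```

>>> send_rows(
  deltas=[
    [[0.037,0.0033,0.034],-0.01],
    [[0.074,0.0066,0.068],-0.02],
    [[0.11,0.01,0.102],-0.038],
    [[0.147,0.0133,0.136],-0.038],
    [[0.1826,0.0165,0.17],-0.038],
  ],
)

```text
clock: 4.67
tool_pos: [0.5744, -0.0462, 0.2358]
orientation: [180.0, 0.1, -176.4]
force: [0.6, 0.3, -0.5]
opening: -0.0001
gripper_force: 0.0
```

>>> send_rows(
  deltas=[
    [[0,0,0.02],0],
    [[0,0,0.04],0],
    [[0,0,0.06],0],
    [[0,0,0.07],0],
    [[0,0,0.07],0],
  ],
)

```text
clock: 5.08
tool_pos: [0.5754, -0.0462, 0.1789]
orientation: [-180.0, -0.1, -176.4]
force: [-0.6, 1.1, -0.5]
opening: 0.0004
gripper_force: 0.0
```

```bash
python3 - <<'E'
from h import *
o=ctrl.get_obs();print(o["tool_pos"],o["orientation"],o["force"])
plan(cw(-57,22,170),-176.4)
E
```

```text
[ 0.57538588 -0.04622172  0.17891051] [-1.79995479e+02 -1.32804654e-01 -1.76434057e+02] [-0.55921987  1.14230489 -0.48423793]
shares [-0.0018 -0.0001  0.0111] turn -0.0004 rows 0.2
```

>>> send_rows(
  deltas=[
    [[0,0,0.006],0],
    [[0,0,0.011],0],
    [[-0.01,0,0.011],0],
    [[-0.02,0,0.011],0],
    [[-0.03,0,0.011],0],
  ],
)

```text
clock: 5.5
tool_pos: [0.6004, -0.0447, 0.1713]
orientation: [180.0, -0.1, -176.4]
force: [-4.9, 1.7, 0.9]
opening: 0.0007
gripper_force: 2.2
```

>>> send_rows(
  deltas=[
    [[-0.004,0,0],0],
    [[-0.008,0,0],0],
    [[-0.01,0,0],0],
    [[-0.01,0,0],0],
    [[-0.01,0,0],0],
  ],
)

```text
clock: 5.92
tool_pos: [0.6083, -0.0442, 0.1713]
orientation: [180.0, -0.0, -176.4]
force: [-4.5, 0.6, 0.2]
opening: 0.0005
gripper_force: 2.1
```

>>> send_rows(
  deltas=[
    [[-0.002,0,0],0],
    [[-0.003,0,0],0],
    [[-0.004,0,0],0],
    [[-0.005,0,0],0],
    [[-0.005,0,0],0],
  ],
)

```text
clock: 6.33
tool_pos: [0.6091, -0.0443, 0.171]
orientation: [-180.0, -0.4, -176.5]
force: [-15.3, 2.0, 9.3]
opening: 0.0004
gripper_force: 7.7
```

```bash
python3 - <<'E'
from h import *
o=ctrl.get_obs();print(o["tool_pos"],o["force"]);v=np.load("chest.npy")
d=o["tool_pos"][:2]-v[:2];c,s=np.cos(v[2]),np.sin(v[2]);print(c*d[0]+s*d[1],-s*d[0]+c*d[1])
E
```

```text
[ 0.60911821 -0.04425839  0.1709802 ] [-15.29498749   1.99285538   9.3357145 ]
-0.02464152257656006 0.021900416169709704
```

>>> send_rows(
  deltas=[
    [[0.006,0,0],0],
    [[0.006,0,-0.02],0],
    [[0.006,0,-0.05],0],
    [[0.006,0,-0.07],0],
    [[0.006,0,-0.07],0],
  ],
  gripper=0.5,
)

```text
clock: 6.75
tool_pos: [0.6106, -0.0441, 0.232]
orientation: [-180.0, 0.5, -176.4]
force: [-0.1, -0.1, 1.0]
opening: 0.0282
gripper_force: 0.0
```

```bash
python3 - <<'E'
from h import *
plan(cw(36,31,225),-176.4)
s=ctrl.snapshot("wrist");
for th in("bolt_knob","passive_handle"):
    for d in ctrl.boxes_of(s,th)[:2]: print(th,d)
E
```

```text
shares [-0.074   0.0112  0.0088] turn 0.0003 rows 1.4
bolt_knob {'xy': [0.5054, 0.5833], 'conf': 0.8}
bolt_knob {'xy': [0.3905, 0.5024], 'conf': 0.58}
passive_handle {'xy': [0.5546, 0.5224], 'conf': 0.68}
passive_handle {'xy': [0.5071, 0.5814], 'conf': 0.35}
```

>>> send_rows(
  deltas=[
    [[-0.03,0.006,0],0],
    [[-0.06,0.0112,0],0],
    [[-0.074,0.0112,0.009],0],
    [[-0.074,0.0112,0.03],0],
    [[-0.074,0.0112,0.05],0],
  ],
)

```text
clock: 7.32
tool_pos: [0.6668, -0.0315, 0.1855]
orientation: [180.0, -0.0, -176.4]
force: [0.2, -0.9, -0.4]
opening: 0.0435
gripper_force: 0.0
```

>>> send_rows(
  deltas=[
    [[0,0,0.005],0],
    [[0,0,0.012],0],
    [[0,0,0.012],0],
    [[0,0,0.012],0],
    [[0,0,0.012],0],
  ],
)

```text
clock: 7.73
tool_pos: [0.6665, -0.0316, 0.1787]
orientation: [-180.0, 0.1, -176.4]
force: [-0.5, 0.0, 0.3]
opening: 0.0434
gripper_force: 0.0
```

>>> send_rows(
  deltas=[
    [[0,0,0],0],
    [[0,0,0],0],
    [[0,0,0],0],
    [[0,0,0],0],
    [[0,0,0],0],
  ],
  gripper=0,
)

```text
clock: 8.15
tool_pos: [0.6661, -0.0316, 0.178]
orientation: [180.0, 0.0, -176.4]
force: [-0.1, 0.4, -0.6]
opening: 0.0158
gripper_force: 0.0
```

>>> send_rows(
  deltas=[
    [[0,0,0],0],
    [[0,0,0],0],
    [[0,0,0],0],
    [[0,0,0],0],
    [[0,0,0],0],
  ],
)

```text
clock: 8.57
tool_pos: [0.6662, -0.0319, 0.1779]
orientation: [-180.0, 0.0, -176.4]
force: [1.0, -2.9, 1.3]
opening: 0.0089
gripper_force: 30.0
```

```bash
python3 - <<'E'
from h import *
o=ctrl.get_obs();print(o["tool_pos"],o["force"],o["opening"]);v=np.load("chest.npy")
d=o["tool_pos"][:2]-v[:2];c,s=np.cos(v[2]),np.sin(v[2]);print(c*d[0]+s*d[1],-s*d[0]+c*d[1])
# arc rows, tool frame: dy, dz(down) shares of handle for leaf angles
for th in np.arange(0.05,1.56,.1): 
    y=-84*np.cos(th)+42*np.sin(th)+84;z=84*np.sin(th)+42*np.cos(th)-42;print(round(th,2),round(y/800,4),round(-z/800,4))
E
```

```text
[ 0.66619536 -0.03185896  0.17791   ] [ 0.96295114 -2.85169242  1.3270882 ] 0.008856206681509812
0.033102844339801756 0.030683051448891926
0.05 0.0028 -0.0052
0.15 0.009 -0.0151
0.25 0.0163 -0.0243
0.35 0.0244 -0.0328
0.45 0.0333 -0.0404
0.55 0.0429 -0.0471
0.65 0.0532 -0.0528
0.75 0.064 -0.0575
0.85 0.0751 -0.061
0.95 0.0866 -0.0634
1.05 0.0983 -0.0647
1.15 0.11 -0.0648
1.25 0.1217 -0.0637
1.35 0.1332 -0.0614
1.45 0.1445 -0.0581
1.55 0.1553 -0.0536
```

>>> send_rows(
  deltas=[
    [[0,0.0028,-0.0052],0],
    [[0,0.009,-0.0151],0],
    [[0,0.0163,-0.0243],0],
    [[0,0.0244,-0.0328],0],
    [[0,0.0333,-0.0404],0],
  ],
)

```text
clock: 8.98
tool_pos: [0.6645, -0.0069, 0.2105]
orientation: [-179.8, -0.0, -176.5]
force: [1.7, -11.4, 1.1]
opening: 0.0091
gripper_force: 30.0
```

>>> send_rows(
  deltas=[
    [[0,0.0096,-0.0067],0],
    [[0,0.0199,-0.0124],0],
    [[0,0.0307,-0.0171],0],
    [[0,0.0418,-0.0206],0],
    [[0,0.0533,-0.023],0],
  ],
)

```text
clock: 9.4
tool_pos: [0.662, 0.0354, 0.2308]
orientation: [-179.8, 0.0, -176.4]
force: [-2.1, -10.3, 10.0]
opening: 0.0089
gripper_force: 30.0
```

>>> send_rows(
  deltas=[
    [[0,0.0117,-0.0013],0],
    [[0,0.0234,-0.0014],0],
    [[0,0.0351,-0.0003],0],
    [[0,0.0466,0.002],0],
    [[0,0.0579,0.0053],0],
  ],
)

```text
clock: 9.82
tool_pos: [0.6592, 0.0832, 0.2254]
orientation: [-179.9, 0.1, -176.4]
force: [-0.4, -5.9, 5.3]
opening: 0.0091
gripper_force: 30.0
```

```bash
python3 - <<'E'
from h import *
o=ctrl.get_obs();print(o["tool_pos"],o["force"],o["opening"]);v=np.load("chest.npy")
d=o["tool_pos"][:2]-v[:2];c,s=np.cos(v[2]),np.sin(v[2]);print(c*d[0]+s*d[1],-s*d[0]+c*d[1])
E
```

```text
[0.65915031 0.08318763 0.22543443] [-0.36896487 -5.8802594   5.27899596] 0.009121695729373243
0.03331233249730163 0.14594496418066583
```

>>> send_rows(
  deltas=[
    [[0,0,0],0],
    [[0,0,0],0],
    [[0,0,0],0],
    [[0,0,0],0],
    [[0,0,0],0],
  ],
  gripper=0.3,
)

```text
clock: 10.23
tool_pos: [0.6589, 0.0836, 0.2241]
orientation: [180.0, -0.0, -176.4]
force: [-0.7, -0.2, -0.4]
opening: 0.026
gripper_force: 0.0
```

>>> send_rows(
  deltas=[
    [[0,0,-0.02],0],
    [[0,0,-0.045],0],
    [[0,0,-0.07],0],
    [[0,0,-0.094],0],
    [[0,0,-0.094],0],
  ],
)

```text
clock: 10.65
tool_pos: [0.6605, 0.0838, 0.3041]
orientation: [179.9, 0.4, -176.4]
force: [1.2, 0.5, 0.9]
opening: 0.026
gripper_force: 0.0
```

>>> send_rows(
  deltas=[
    [[0,-0.03,0],0],
    [[0,-0.07,0],0],
    [[0,-0.1,0],0],
    [[0,-0.12,0],0],
    [[0,-0.12,0],0],
  ],
  gripper=0,
)

```text
clock: 11.07
tool_pos: [0.6648, -0.0149, 0.2992]
orientation: [-180.0, -0.0, -176.6]
force: [-0.6, 0.0, 0.1]
opening: 0.0018
gripper_force: 0.0
```

>>> send_rows(
  deltas=[
    [[0,0,0.03],0],
    [[0,0,0.06],0],
    [[0,0,0.09],0],
    [[0,0,0.102],0],
    [[0,0,0.102],0],
  ],
)

```text
clock: 11.48
tool_pos: [0.6637, -0.0119, 0.2149]
orientation: [-180.0, -0.3, -176.4]
force: [-0.3, -0.5, 0.3]
opening: 0.0006
gripper_force: 0.0
```

```bash
cat >> h.py <<'E'
def st():
    o=ctrl.get_obs();v=np.load("chest.npy");d=o["tool_pos"][:2]-v[:2];c,s=np.cos(v[2]),np.sin(v[2])
    print("clock",o["clock"],"tcp",o["tool_pos"].round(4),"yaw",o["orientation"][2].round(2),"F",o["force"].round(1),"open",round(o["opening"],4),"chest mm",(1000*np.array([c*d[0]+s*d[1],-s*d[0]+c*d[1]])).round(1))
E
python3 - <<'E'
from h import *
st();plan(cw(33,104,218),-176.4)
E
```

```text
clock 11.4833 tcp [ 0.6637 -0.0119  0.2149] yaw -176.44 F [-0.3 -0.5  0.3] open 0.0006 chest mm [31.8 50.8]
shares [-0.0014  0.0665 -0.0039] turn -0.0004 rows 1.3
```

>>> send_rows(
  deltas=[
    [[0,0.01,-0.004],0],
    [[0,0.025,-0.004],0],
    [[0,0.04,-0.004],0],
    [[0,0.053,-0.004],0],
    [[0,0.065,-0.004],0],
  ],
)

```text
clock: 11.9
tool_pos: [0.6625, 0.0413, 0.223]
orientation: [-180.0, 0.2, -176.4]
force: [2.2, -3.4, 2.8]
opening: 0.0004
gripper_force: 2.4
```

>>> send_rows(
  deltas=[
    [[0,0.001,0],0],
    [[0,0.002,0],0],
    [[0,0.003,0],0],
    [[0,0.003,0],0],
    [[0,0.003,0],0],
  ],
)

```text
clock: 12.32
tool_pos: [0.6611, 0.0422, 0.2204]
orientation: [180.0, -0.1, -176.5]
force: [0.2, -0.1, -0.7]
opening: 0.0005
gripper_force: 0.0
```

```bash
python3 - <<'E'
from h import *
st()
E
```

```text
clock 12.3167 tcp [0.6611 0.0422 0.2204] yaw -176.46 F [ 0.2 -0.1 -0.7] open 0.0005 chest mm [ 32.7 104.9]
```

>>> send_rows(
  deltas=[
    [[0,0.001,0],0],
    [[0,0.002,0],0],
    [[0,0.003,0],0],
    [[0,0.004,0],0],
    [[0,0.005,0],0],
  ],
)

```text
clock: 12.73
tool_pos: [0.661, 0.0459, 0.2207]
orientation: [-180.0, -0.1, -176.5]
force: [-0.7, -3.5, -1.0]
opening: 0.0003
gripper_force: 1.6
```

```bash
python3 - <<'E'
from h import *
st()
E
```

```text
clock 12.7333 tcp [0.661  0.0459 0.2207] yaw -176.45 F [-0.7 -3.5 -1. ] open 0.0003 chest mm [ 32.8 108.6]
```

>>> send_rows(
  deltas=[
    [[0,0.002,0],0],
    [[0,0.003,0],0],
    [[0,0.003,0],0],
    [[0,0.003,0],0],
    [[0,0.003,0],0],
  ],
)

```text
clock: 13.15
tool_pos: [0.6611, 0.0489, 0.2211]
orientation: [180.0, 0.0, -176.4]
force: [-0.6, -2.0, -0.4]
opening: 0.0003
gripper_force: 1.0
```

```bash
python3 - <<'E'
from h import *
st()
E
```

```text
clock 13.15 tcp [0.6611 0.0489 0.2211] yaw -176.42 F [-0.6 -2.  -0.4] open 0.0003 chest mm [ 33.1 111.6]
```

>>> send_rows(
  deltas=[
    [[0,0.002,0],0],
    [[0,0.004,0],0],
    [[0,0.005,0],0],
    [[0,0.006,0],0],
    [[0,0.006,0],0],
  ],
)

```text
clock: 13.57
tool_pos: [0.661, 0.0508, 0.2212]
orientation: [-179.8, -0.0, -176.5]
force: [3.3, -14.6, -1.6]
opening: 0.0006
gripper_force: 6.7
```

```bash
python3 - <<'E'
from h import *
st()
s=ctrl.snapshot("scene");save(s,"s2",(180,130,360,290),4)
E
```

```text
clock 13.5667 tcp [0.661  0.0508 0.2212] yaw -176.46 F [  3.3 -14.6  -1.6] open 0.0006 chest mm [ 33.1 113.5]
```

View pics/s2.png

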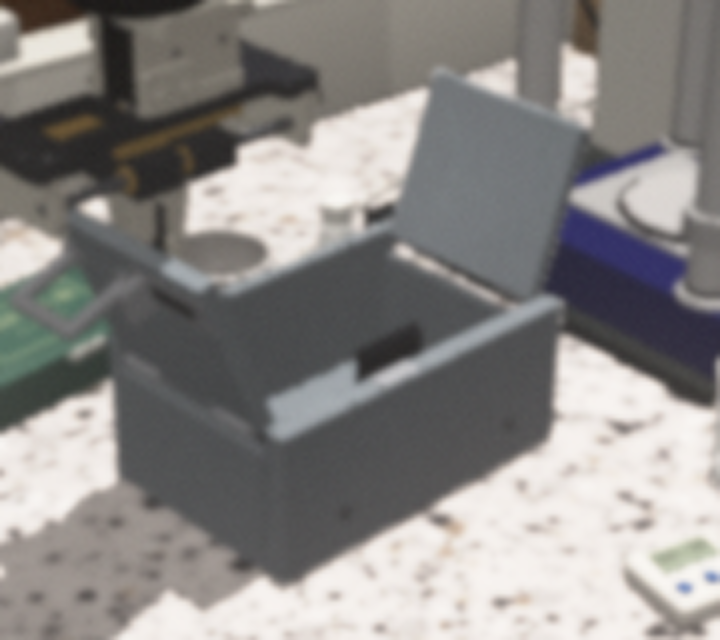

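The crop shows the left leaf swung over, with its handle outward and the cradle cheeks visible, and the 15 N contact confirms it is on its stop. Next I'll back off, rise and go look at the bar and guard.

>>> send_rows(
  deltas=[
    [[0,-0.015,0],0],
    [[0,-0.02,-0.03],0],
    [[0,-0.02,-0.07],0],
    [[0,-0.02,-0.11],0],
    [[0,-0.02,-0.13],0],
  ],
)

```text
clock: 14.03
tool_pos: [0.6633, 0.0378, 0.3299]
orientation: [179.9, 0.4, -176.4]
force: [0.6, 0.9, 0.3]
opening: 0.0002
gripper_force: 0.0
```

```bash
python3 - <<'E'
from h import *
st();plan([.45,.23,.32],-96)
E
```

```text
clock 14.0333 tcp [0.6633 0.0378 0.3299] yaw -176.39 F [0.6 0.9 0.3] open 0.0002 chest mm [ 34.6 100.4]
shares [0.2509 0.2565 0.0124] turn -0.8932 rows 11.2
```

>>> send_rows(
  deltas=[
    [[0.035,0.035,0],-0.07],
    [[0.07,0.07,0],-0.15],
    [[0.105,0.105,0],-0.23],
    [[0.14,0.14,0],-0.31],
    [[0.17,0.17,0],-0.38],
  ],
  gripper=0.8,
)

```text
clock: 14.45
tool_pos: [0.516, 0.1664, 0.3255]
orientation: [179.9, 0.1, -141.8]
force: [0.6, 0.9, -0.2]
opening: 0.0283
gripper_force: 0.0
```

```bash
python3 - <<'E'
from h import *
st();plan([.45,.23,.32],-96)
E
```

```text
clock 14.45 tcp [0.516  0.1664 0.3255] yaw -141.85 F [ 0.6  0.9 -0.2] open 0.0283 chest mm [-104.3  238. ]
shares [0.0157 0.1135 0.0069] turn -0.5094 rows 6.4
```

>>> send_rows(
  deltas=[
    [[0.003,0.025,0],-0.07],
    [[0.006,0.05,0],-0.15],
    [[0.009,0.08,0],-0.23],
    [[0.012,0.1,0],-0.31],
    [[0.0157,0.1135,0],-0.38],
  ],
)

```text
clock: 14.87
tool_pos: [0.4511, 0.2306, 0.3256]
orientation: [-180.0, 0.2, -107.6]
force: [-0.2, 0.1, 1.2]
opening: 0.0615
gripper_force: 0.0
```

>>> send_rows(
  deltas=[
    [[0,0,0],-0.07],
    [[0,0,0],-0.13],
    [[0,0,0],-0.13],
    [[0,0,0],-0.13],
    [[0,0,0],-0.13],
  ],
)

```text
clock: 15.28
tool_pos: [0.4521, 0.229, 0.3252]
orientation: [-180.0, 0.1, -96.5]
force: [0.7, -0.8, 0.4]
opening: 0.07
gripper_force: 0.0
```

```bash
python3 - <<'E'
from h import *
import pickle
st();s=ctrl.snapshot("wrist");pickle.dump(s,open("w3.pkl","wb"));save(s,"w3",None,1.4)
K,R,t=cam(s);print((-R.T@t).round(3))
for th in("guard","bar","bar_end"):
    for d in ctrl.boxes_of(s,th)[:2]:
        uv=np.array(d["xy"])*[560,420];print(th,round(d["conf"],2),uv.round(1),atz(s,uv,{"bar":.04,"bar_end":.02}.get(th,.054))[0].round(3))
E
```

```text
clock 15.2833 tcp [0.4521 0.229  0.3252] yaw -96.51 F [ 0.7 -0.8  0.4] open 0.07 chest mm [-164.1  304.5]
[0.443 0.155 0.418]
guard 0.87 [275.  212.2] [0.46  0.255 0.054]
guard 0.66 [276.5 135.9] [0.449 0.169 0.054]
bar 0.97 [275.9 133.7] [0.449 0.167 0.04 ]
bar 0.75 [144.9 205.8] [0.615 0.233 0.04 ]
bar_end 0.98 [277.3 136.1] [0.448 0.171 0.02 ]
bar_end 0.65 [143.8 208.6] [0.627 0.241 0.02 ]
```

View pics/w3.png

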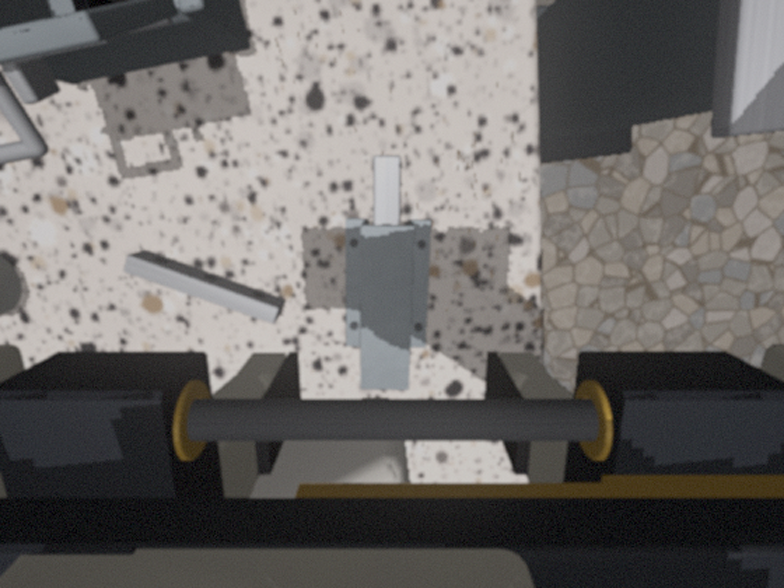

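The bar's projecting end shows from (386,157) to the guard mouth at (387,224) in displayed pixels, aligned with the tool. The guard's feet span columns 346 to 431, and the other, smaller bar is at (205,287).

```bash
python3 - <<'E'
from h import *
import pickle
s=pickle.load(open("w3.pkl","rb"))
p=atz(s,np.array([[386.5,157],[387,222],[374,157],[399.5,157]])/1.4,.04);print(p.round(4),np.linalg.norm(p[0]-p[1]),np.linalg.norm(p[2]-p[3]))
d=p[1]-p[0];print("bar yaw",np.degrees(np.arctan2(-d[0],d[1])))
g=atz(s,np.array([[346,220],[346,345],[431,220],[427,345]])/1.4,.003);print(g.round(4))
for i in(0,2): d=g[i+1]-g[i];print(np.degrees(np.arctan2(-d[0],d[1])))
q=atz(s,np.array([[362,227],[412,227],[361,388],[408,388]])/1.4,.054);print(q.round(4));d=q[2]+q[3]-q[0]-q[1];print(np.degrees(np.arctan2(-d[0],d[1])))
E
```

```text
[[0.4464 0.1444 0.04  ]
 [0.4519 0.1951 0.04  ]
 [0.4563 0.1433 0.04  ]
 [0.4362 0.1455 0.04  ]] 0.05103669590056683 0.02020601291125214
bar yaw -6.183966583977532
[[0.4893 0.1931 0.003 ]
 [0.5063 0.3127 0.003 ]
 [0.4131 0.2017 0.003 ]
 [0.4277 0.3216 0.003 ]]
-8.057101755280433
-6.94793871747795
[[0.4718 0.1953 0.054 ]
 [0.4323 0.1998 0.054 ]
 [0.4911 0.335  0.054 ]
 [0.4499 0.3397 0.054 ]]
-7.523774862883099
```

```bash
python3 - <<'E'
from h import *
plan([.4487,.1643,.15],-96.8)
E
```

```text
shares [ 0.0806 -0.0047  0.2188] turn 0.0043 rows 4.5
```

>>> send_rows(
  deltas=[
    [[0.02,-0.0012,0.04],0.004],
    [[0.04,-0.0024,0.08],0.004],
    [[0.06,-0.0036,0.12],0.004],
    [[0.0806,-0.0047,0.16],0.004],
    [[0.0806,-0.0047,0.2],0.004],
  ],
)

```text
clock: 15.9
tool_pos: [0.4479, 0.162, 0.1639]
orientation: [180.0, 0.0, -96.8]
force: [-0.2, -0.5, -0.3]
opening: 0.07
gripper_force: 0.0
```

```bash
python3 - <<'E'
from h import *
st();plan([.4487,.1643,.076],-96.8)
E
```

```text
clock 15.9 tcp [0.4479 0.162  0.1639] yaw -96.83 F [-0.2 -0.5 -0.3] open 0.07 chest mm [-172.5  237.9]
shares [-0.003  -0.0006  0.1099] turn -0.0003 rows 2.1
```

>>> send_rows(
  deltas=[
    [[-0.003,-0.0006,0.035],0],
    [[-0.003,-0.0006,0.07],0],
    [[-0.003,-0.0006,0.095],0],
    [[-0.003,-0.0006,0.11],0],
    [[-0.003,-0.0006,0.11],0],
  ],
)

```text
clock: 16.32
tool_pos: [0.4484, 0.1656, 0.0745]
orientation: [179.8, -0.2, -96.8]
force: [-0.7, -0.9, 0.1]
opening: 0.07
gripper_force: 0.0
```

>>> send_rows(
  deltas=[
    [[0,0,0],0],
    [[0,0,0],0],
    [[0,0,0],0],
    [[0,0,0],0],
    [[0,0,0],0],
  ],
  gripper=0,
)

```text
clock: 16.73
tool_pos: [0.4498, 0.167, 0.0779]
orientation: [-179.9, 0.1, -96.7]
force: [-0.6, 0.5, 0.4]
opening: 0.0425
gripper_force: 0.0
```

>>> send_rows(
  deltas=[
    [[0,0,0],0],
    [[0,0,0],0],
    [[0,0,0],0],
    [[0,0,0],0],
    [[0,0,0],0],
  ],
)

```text
clock: 17.15
tool_pos: [0.4496, 0.1667, 0.0772]
orientation: [-180.0, 0.0, -96.7]
force: [-0.6, 0.0, 2.6]
opening: 0.0215
gripper_force: 29.9
```

```bash
python3 - <<'E'
from h import *
st()
E
```

```text
clock 17.15 tcp [0.4496 0.1667 0.0772] yaw -96.67 F [-0.6  0.   2.6] open 0.0215 chest mm [-170.6  242.5]
```

>>> send_rows(
  deltas=[
    [[0.012,0,0],0],
    [[0.032,0,0],0],
    [[0.053,0,0],0],
    [[0.073,0,0],0],
    [[0.09,0,0],0],
  ],
)

```text
clock: 17.57
tool_pos: [0.441, 0.094, 0.0773]
orientation: [-180.0, 0.0, -96.7]
force: [-0.4, 2.3, 2.1]
opening: 0.0218
gripper_force: 29.9
```

>>> send_rows(
  deltas=[
    [[0.02,0,0],0],
    [[0.045,0,0],0],
    [[0.07,0,0],0],
    [[0.09,0,0],0],
    [[0.094,0,0],0],
  ],
)

```text
clock: 17.98
tool_pos: [0.4318, 0.0184, 0.0773]
orientation: [-180.0, 0.0, -96.8]
force: [0.3, 2.9, 1.2]
opening: 0.0222
gripper_force: 29.9
```

>>> send_rows(
  deltas=[
    [[0,0,0],0],
    [[0,0,0],0],
    [[0,0,0],0],
    [[0,0,0],0],
    [[0,0,0],0],
  ],
)

```text
clock: 18.4
tool_pos: [0.4317, 0.0194, 0.0772]
orientation: [179.9, -0.1, -96.7]
force: [0.2, -7.1, 9.0]
opening: 0.0217
gripper_force: 29.9
```

```bash
python3 - <<'E'
from h import *
st()
E
```

```text
clock 18.4 tcp [0.4317 0.0194 0.0772] yaw -96.7 F [ 0.2 -7.1  9. ] open 0.0217 chest mm [-197.7   96.6]
```

>>> send_rows(
  deltas=[
    [[0,0,0],0],
    [[0,0,0],0],
    [[0,0,0],0],
    [[0,0,0],0],
    [[0,0,0],0],
  ],
  gripper=0.6,
)

```text
clock: 18.82
tool_pos: [0.4322, 0.0205, 0.0769]
orientation: [180.0, -0.0, -96.7]
force: [0.1, -0.5, 0.7]
opening: 0.0491
gripper_force: 0.0
```

>>> send_rows(
  deltas=[
    [[0,0,0],0],
    [[0,0,-0.03],0],
    [[0,0,-0.06],0],
    [[0,0,-0.1],0],
    [[0,0,-0.13],0],
  ],
)

```text
clock: 19.23
tool_pos: [0.4324, 0.0205, 0.1829]
orientation: [-180.0, 0.0, -96.7]
force: [0.9, 1.2, 0.1]
opening: 0.053
gripper_force: 0.0
```

```bash
python3 - <<'E'
from h import *
st();s=ctrl.snapshot("top")
for n in("bar","bar_end"):
  for d in ctrl.cut_out(s,n)[:3]:
    m=d["pixels"].astype(np.uint8);(c,wh,a)=cv2.minAreaRect(np.argwhere(m)[:,::-1].astype(np.float32));print(n,d["conf"],m.sum(),atz(s,c,.04).round(4),np.array(wh).round(1),round(a,1))
plan([.4317+.115*.068,.0194+.0675,.14],-96.7)
E
```

```text
clock 19.2333 tcp [0.4324 0.0205 0.1829] yaw -96.67 F [0.9 1.2 0.1] open 0.053 chest mm [-196.9   97.6]
bar 0.95 346 [[0.6199 0.2318 0.04  ]] [ 8.1 46.7] 28.6
bar_end 0.82 415 [[0.6202 0.231  0.04  ]] [ 9.1 48. ] 29.1
shares [-0.0827  0.0018  0.0536] turn 0.0003 rows 1.9
```

>>> send_rows(
  deltas=[
    [[-0.045,0,-0.02],0],
    [[-0.09,0,-0.04],0],
    [[-0.135,0,-0.06],0],
    [[-0.175,0,-0.08],0],
    [[-0.175,0,-0.08],0],
  ],
)

```text
clock: 19.8
tool_pos: [0.4506, 0.1644, 0.2471]
orientation: [-179.8, 0.1, -96.5]
force: [0.4, 0.8, 1.9]
opening: 0.0527
gripper_force: 0.0
```

```bash
python3 - <<'E'
from h import *
st();s=ctrl.snapshot("wrist");save(s,"w4",(100,0,460,300),1.6)
for n in("bar",):
  for d in ctrl.cut_out(s,n)[:3]:
    m=d["pixels"].astype(np.uint8);r=cv2.minAreaRect(np.argwhere(m)[:,::-1].astype(np.float32));b=cv2.boxPoints(r);print(n,d["conf"],m.sum(),b.round(0).tolist(),atz(s,b,.04).round(4).tolist(),atz(s,r[0],.04).round(4))
E
```

```text
clock 19.8 tcp [0.4506 0.1644 0.2471] yaw -96.5 F [0.4 0.8 1.9] open 0.0527 chest mm [-169.7  240.1]
bar 0.79 5289 [[269.0, 212.0], [272.0, -0.0], [298.0, 0.0], [295.0, 212.0]] [[0.4623, 0.1718, 0.04], [0.4382, -0.004, 0.04], [0.4173, -0.0014, 0.04], [0.4375, 0.175, 0.04]] [[0.4379 0.0778 0.04  ]]
bar 0.17 17325 [[-0.0, 0.0], [168.0, 0.0], [168.0, 146.0], [0.0, 146.0]] [[0.6565, -0.0286, 0.04], [0.5216, -0.0132, 0.04], [0.5456, 0.1002, 0.04], [0.6971, 0.0832, 0.04]] [[0.6042 0.0321 0.04  ]]
```

View pics/w4.png

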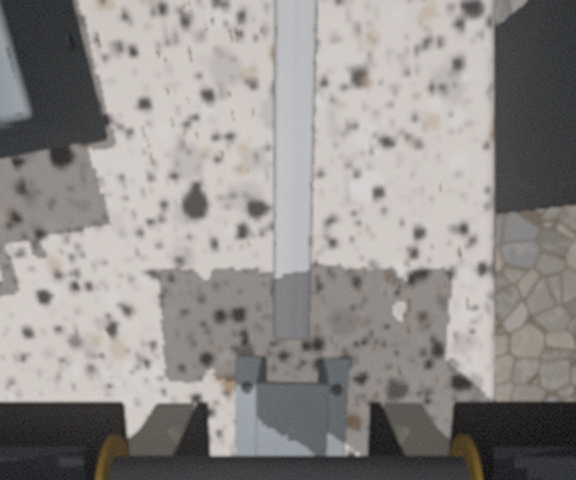

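The crop shows the bar flat on the worktop from the top edge down to (292,338), about 2 cm clear of the guard mouth at (292,375), so step 3 is met. Now I'll take it at its middle.

```bash
python3 - <<'E'
from h import *
plan([.4392,.085,.092],-96.7)
E
```

```text
shares [0.0951 0.0005 0.1902] turn 0.0013 rows 4.1
```

>>> send_rows(
  deltas=[
    [[0.045,0.0005,0],0],
    [[0.09,0.0005,0],0],
    [[0.095,0.0005,0.04],0],
    [[0.095,0.0005,0.08],0],
    [[0.095,0.0005,0.1],0],
  ],
)

```text
clock: 20.32
tool_pos: [0.4367, 0.0812, 0.1613]
orientation: [179.8, -0.1, -96.9]
force: [-1.1, -0.4, -0.6]
opening: 0.0528
gripper_force: 0.0
```

>>> send_rows(
  deltas=[
    [[0,0,0.04],0],
    [[0,0,0.07],0],
    [[0,0,0.09],0],
    [[0,0,0.09],0],
    [[0,0,0.09],0],
  ],
)

```text
clock: 20.73
tool_pos: [0.4382, 0.0826, 0.0919]
orientation: [179.8, -0.2, -96.7]
force: [0.3, 0.6, 0.2]
opening: 0.0525
gripper_force: 0.0
```

```bash
python3 - <<'E'
from h import *
st();plan([.4392,.085,.092],-96.7)
E
```

```text
clock 20.7333 tcp [0.4382 0.0826 0.0919] yaw -96.74 F [0.3 0.6 0.2] open 0.0525 chest mm [-187.3  159.3]
shares [-0.0031 -0.0009 -0.0002] turn -0.0004 rows 0.1
```

>>> send_rows(
  deltas=[
    [[-0.003,0,0],0],
    [[-0.003,0,0],0],
    [[-0.003,0,0],0],
    [[-0.003,0,0],0],
    [[-0.003,0,0],0],
  ],
  gripper=0,
)

```text
clock: 21.15
tool_pos: [0.4399, 0.0867, 0.0937]
orientation: [-179.9, 0.1, -96.7]
force: [-0.1, 0.7, -0.3]
opening: 0.0246
gripper_force: 0.0
```

>>> send_rows(
  deltas=[
    [[0,0,0],0],
    [[0,0,0],0],
    [[0,0,0],0],
    [[0,0,0],0],
    [[0,0,0],0],
  ],
)

```text
clock: 21.57
tool_pos: [0.44, 0.0867, 0.0936]
orientation: [-180.0, 0.0, -96.7]
force: [-2.3, 0.4, 7.0]
opening: 0.0218
gripper_force: 30.0
```

>>> send_rows(
  deltas=[
    [[0,0,-0.02],0],
    [[0,0,-0.055],0],
    [[0,0,-0.09],0],
    [[0,0,-0.125],0],
    [[0,0,-0.16],0],
  ],
)

```text
clock: 21.98
tool_pos: [0.4388, 0.0861, 0.2218]
orientation: [179.9, -0.0, -96.7]
force: [0.5, -0.6, -3.3]
opening: 0.022
gripper_force: 30.0
```

```bash
python3 - <<'E'
from h import *
st();a=cw(-190,0,230);plan(a,-86.4);plan(cw(0,0,230),-86.4,[*a,-86.4])
E
```

```text
clock 21.9833 tcp [0.4388 0.0861 0.2218] yaw -96.71 F [ 0.5 -0.6 -3.3] open 0.022 chest mm [-186.4  162.7]
shares [ 0.2009 -0.032  -0.0102] turn -0.1145 rows 3.9
shares [-0.     -0.2375 -0.    ] turn -0.0 rows 4.6
```

>>> send_rows(
  deltas=[
    [[0.03,-0.005,-0.003],-0.02],
    [[0.075,-0.012,-0.006],-0.05],
    [[0.12,-0.019,-0.01],-0.08],
    [[0.165,-0.026,-0.01],-0.1145],
    [[0.2,-0.032,-0.01],-0.1145],
  ],
)

```text
clock: 22.4
tool_pos: [0.4454, -0.0774, 0.2288]
orientation: [180.0, 0.0, -86.2]
force: [0.6, -0.6, -3.8]
opening: 0.0221
gripper_force: 30.0
```

>>> send_rows(
  deltas=[
    [[0,-0.02,0],0],
    [[0,-0.045,0],0],
    [[0,-0.07,0],0],
    [[0,-0.095,0],0],
    [[0,-0.12,0],0],
  ],
)

```text
clock: 22.82
tool_pos: [0.5425, -0.0696, 0.2282]
orientation: [179.9, 0.0, -86.4]
force: [-0.6, 0.0, -3.3]
opening: 0.022
gripper_force: 30.0
```

>>> send_rows(
  deltas=[
    [[0,-0.03,0],0],
    [[0,-0.06,0],0],
    [[0,-0.09,0],0],
    [[0,-0.11,0],0],
    [[0,-0.1175,0],0],
  ],
)

```text
clock: 23.23
tool_pos: [0.6375, -0.0633, 0.2273]
orientation: [179.9, -0.0, -86.4]
force: [-0.1, -0.3, -3.5]
opening: 0.0218
gripper_force: 30.0
```

```bash
python3 - <<'E'
from h import *
import pickle
st();s=ctrl.snapshot("wrist");pickle.dump(s,open("w5.pkl","wb"));save(s,"w5",None,1.4);plan(cw(0,0,190),-86.4)
E
```

```text
clock 23.2333 tcp [ 0.6375 -0.0633  0.2273] yaw -86.39 F [-0.1 -0.3 -3.5] open 0.0218 chest mm [2.5 1.1]
shares [0.0014 0.0029 0.0466] turn 0.0001 rows 0.9
```

View pics/w5.png

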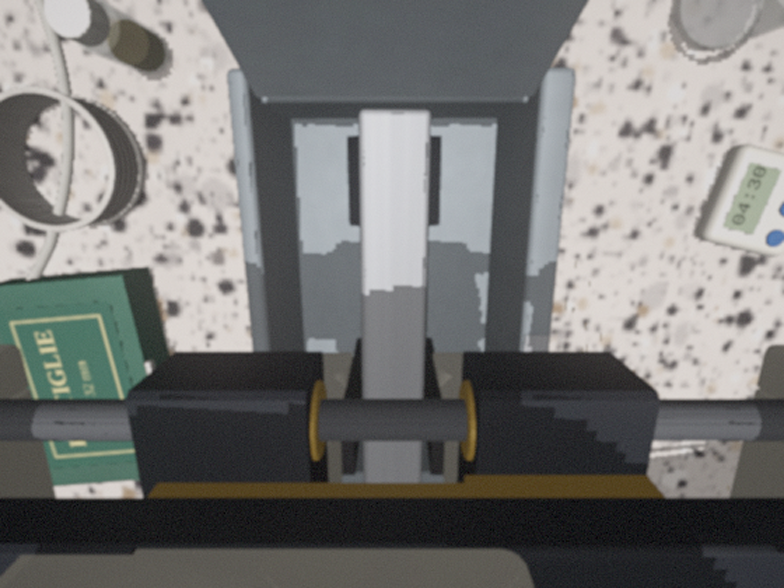

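The wrist picture shows the held bar over the channel, running from (395,112) down to the gripper. The cheek edges are at columns 349 and 440, and the wall tops at 230-244 and 548-572. I'll check the offset across the channel from these.

```bash
python3 - <<'E'
from h import *
import pickle
s=pickle.load(open("w5.pkl","rb"));v=np.load("chest.npy");c,sn=np.cos(v[2]),np.sin(v[2])
def ch(uv,z):
    d=atz(s,np.array(uv)/1.4,z)[:,:2]-v[:2];return (1000*np.c_[c*d[:,0]+sn*d[:,1],-sn*d[:,0]+c*d[:,1]]).round(1).tolist()
print("cheek outer",ch([[349,138],[349,223],[440,138],[440,223]],.052),ch([[349,180],[440,180]],.044))
print("walls",ch([[230,75],[244,75],[548,75],[572,75]],.1))
print("bar",ch([[361,112],[430,112],[361,280],[427,290]],.2273-.0936+.04))
print("channel floor plate",ch([[292,120],[497,120]],.014))
E
```

```text
cheek outer [[25.6, -90.8], [26.8, -43.9], [-25.0, -90.8], [-26.4, -44.0]] [[26.9, -68.1], [-26.5, -68.1]]
walls [[73.1, -113.7], [67.0, -113.7], [-67.0, -113.9], [-77.6, -114.0]]
bar [[11.2, -90.2], [-9.4, -90.2], [12.1, -38.6], [-9.8, -35.2]]
channel floor plate [[64.4, -103.9], [-64.4, -104.1]]
```

>>> send_rows(
  deltas=[
    [[0,0.002,0.01],0],
    [[0,0.002,0.03],0],
    [[0,0.002,0.055],0],
    [[0,0.002,0.08],0],
    [[0,0.002,0.094],0],
  ],
)

```text
clock: 23.7
tool_pos: [0.6317, -0.0637, 0.1512]
orientation: [179.8, 0.0, -86.4]
force: [0.0, -0.0, -3.7]
opening: 0.022
gripper_force: 30.0
```

>>> send_rows(
  deltas=[
    [[0,0,0],0],
    [[0,0,0],0],
    [[0,0,0.005],0],
    [[0,0,0.012],0],
    [[0,0,0.02],0],
  ],
)

```text
clock: 24.12
tool_pos: [0.6351, -0.0635, 0.1387]
orientation: [-179.9, 0.0, -86.4]
force: [1.1, -0.7, -2.4]
opening: 0.0213
gripper_force: 30.0
```

```bash
python3 - <<'E'
from h import *
st();plan(cw(1,0,109),-86.4)
E
```

```text
clock 24.1167 tcp [ 0.6351 -0.0635  0.1387] yaw -86.38 F [ 1.1 -0.7 -2.4] open 0.0213 chest mm [0.  1.1]
shares [ 0.0014 -0.0012  0.0371] turn 0.0002 rows 0.7
```

>>> send_rows(
  deltas=[
    [[0,0,0.006],0],
    [[0,0,0.013],0],
    [[0,0,0.02],0],
    [[0,0,0.027],0],
    [[0,0,0.033],0],
  ],
)

```text
clock: 24.53
tool_pos: [0.6343, -0.0636, 0.1106]
orientation: [180.0, -0.0, -86.4]
force: [0.4, 1.1, -3.3]
opening: 0.0216
gripper_force: 30.0
```

>>> send_rows(
  deltas=[
    [[0,0,0.002],0],
    [[0,0,0.004],0],
    [[0,0,0.005],0],
    [[0,0,0.005],0],
    [[0,0,0.005],0],
  ],
)

```text
clock: 24.95
tool_pos: [0.6347, -0.0635, 0.1077]
orientation: [-180.0, 0.0, -86.4]
force: [0.6, -0.6, -2.7]
opening: 0.0218
gripper_force: 30.0
```

```bash
python3 - <<'E'
from h import *
st()
E
```

```text
clock 24.95 tcp [ 0.6347 -0.0635  0.1077] yaw -86.38 F [ 0.6 -0.6 -2.7] open 0.0218 chest mm [-0.3  1.1]
```

>>> send_rows(
  deltas=[
    [[0,0,0.0008],0],
    [[0,0,0.0015],0],
    [[0,0,0.0015],0],
    [[0,0,0.0015],0],
    [[0,0,0.0015],0],
  ],
)

```text
clock: 25.37
tool_pos: [0.6348, -0.0635, 0.1076]
orientation: [-179.9, -0.0, -86.4]
force: [-3.5, 1.0, 6.5]
opening: 0.0215
gripper_force: 30.0
```

>>> send_rows(
  deltas=[
    [[0,0,0],0],
    [[0,0,0],0],
    [[0,0,0],0],
    [[0,0,0],0],
    [[0,0,0],0],
  ],
)

```text
clock: 25.78
tool_pos: [0.6348, -0.0635, 0.1076]
orientation: [-179.9, -0.0, -86.4]
force: [-3.4, 0.9, 6.4]
opening: 0.0212
gripper_force: 30.0
```

>>> send_rows(
  deltas=[
    [[0,0,0],0],
    [[0,0,0],0],
    [[0,0,0],0],
    [[0,0,0],0],
    [[0,0,0],0],
  ],
  gripper=0.5,
)

```text
clock: 26.2
tool_pos: [0.6346, -0.0636, 0.1062]
orientation: [-180.0, -0.0, -86.4]
force: [-0.4, 0.1, 0.2]
opening: 0.0433
gripper_force: 0.0
```

>>> send_rows(
  deltas=[
    [[0,0,-0.01],0],
    [[0,0,-0.03],0],
    [[0,0,-0.07],0],
    [[0,0,-0.11],0],
    [[0,0,-0.15],0],
  ],
)

```text
clock: 26.62
tool_pos: [0.6342, -0.0637, 0.228]
orientation: [180.0, -0.0, -86.4]
force: [0.6, 0.9, -0.1]
opening: 0.0436
gripper_force: 0.0
```

>>> send_rows(
  deltas=[
    [[0,0,-0.04],0],
    [[0,0,-0.08],0],
    [[-0.04,0,-0.09],0],
    [[-0.08,0,-0.09],0],
    [[-0.12,0,-0.09],0],
  ],
)

```text
clock: 27.03
tool_pos: [0.6285, 0.0329, 0.3004]
orientation: [-179.8, 0.0, -86.5]
force: [1.7, 1.0, 0.2]
opening: 0.0436
gripper_force: 0.0
```

```bash
python3 - <<'E'
from h import *
st();s=ctrl.snapshot("wrist");save(s,"w6",None,1.4)
E
```

```text
clock 27.0333 tcp [0.6285 0.0329 0.3004] yaw -86.47 F [1.7 1.  0.2] open 0.0436 chest mm [-0.5 97.6]
```

View pics/w6.png

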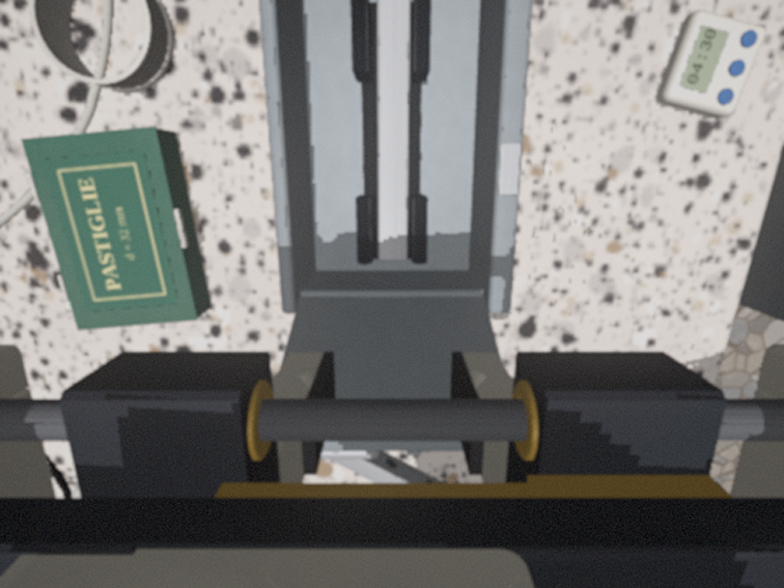

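The last wrist picture shows the bar level between both pairs of cheeks, with its end at (395,258) flush with the cheek ends. The left leaf is open and the gripper is clear of everything, so I'm handing in.

```bash
python3 -c "
from h import *
print(ctrl.close_job())"
```

```text
the job is handed in; nothing more can be done
None
```

I handed the job in at about 27 s. The bolt is drawn, the left leaf is on its stop, and the bar rests on the cradle floor between both pairs of cheeks with the gripper clear. The hand-in returned no verdict.

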